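# Tip the sorted flange blocks into their stock bin

### The arm

A 7-joint arm with a two-finger parallel gripper is mounted at the origin on the work surface. World frame = base frame: x ahead of the robot, y to its left, z up, the work surface at z = 0. Lengths are in m, angles in rad, forces in N, time in s.
With the tool pointing down it reaches from about 0.35 to 0.9 m from the base axis. Payload 8.1 kg.
Tool frame: the origin (TCP) lies at the very end of the fingers, on their centre line; the grasp point (between the pads) lies 19 mm behind it; z points along the fingers, y is the line along which they close (so a half turn about z gives the same grasp; the last joint's range is limited). The gripper opens to 92 mm and grips with 3 to 60 N. Pads are 19 mm wide; open, the fingers measure 130 mm over their backs; the gripper's body (75 mm by 190 mm) begins 47 mm behind the grasp point.
Start: joints at [-1.308, 0.434, 0.025, 1.573, -0.012, 1.134, -0.075], TCP at [0.224, 0.584, 0.2] pointing down, gripper open.
Joint ranges: [-2.62, 2.62], [-0.44, 2.09], [-1.27, 1.32], [0.08, 2.57], [-1.32, 4.46], [0.12, 2], [-2.74, 2.74]. Speed limits (rad/s): [2.22, 2.22, 3.01, 3.01, 3.14, 3.14, 3.14].

### API

Orientations are given as a unit quaternion [x, y, z, w].
In Python, from cell import bot gives the robot as it stands. The module is installed in compiled form; this text tells all that it offers.
- The arm moves only by the tool jog_arm, never from a script. Its arguments are lists of equal length, an entry for each row: "slide": the shift along the tool's x, y, z in mm, a list of three; "spin": the turn about the tool's z in degrees. In form: {"slide": [[tx, ty, tz], ...], "spin": [spin, ...]}. A call has 1 to 8 rows; each row shifts and turns the commanded pose from where the row before left it, along the tool's axes as they then stand; what a row does not reach is not made up. A row lasts 1/12 s, in which the tool goes at most 41.7 mm and 7.16 degrees, less where a joint would pass 70% of its speed; a pose out of reach is approached as far as the arm can. A call is refused whole if a number of a shift passes 41.7 or a number of a turn 7.16, either way. A call with a gripper value outside its range is refused whole. "fingers" is the opening, from 0 (shut) to 1 (fully open), set as the call begins (left out, the last holds). The fingers move at their own pace and stop on an object; "grip_force" is the grip in N (left out, the last holds). Time passes only in rows, so rows that do not move let the fingers close. It gives the time, the measured TCP pose, the force, the opening and the grip force at its end, in the units of the state.
- bot.get_obs(): the state, without advancing time (a new reading comes with each control period).
- bot.read_camera(name): name is "side" or "top"; returns (picture, depth): 480x640x3 uint8, red, green, blue; 480x640 float32, m along the optical axis (not along the pixel's ray), 0 where there is no reading.
- bot.camera_info(name): a dict with "fovy" (degrees; the focal length in pixels is half the picture's height over the tangent of half this angle, whatever the lens; pixels are square), "cx", "cy" (the principal point, pixels), "R" (3x3) and "t" (3): a world point X has camera coordinates R X + t. Camera axes: x right, y down, z forward; pixel columns grow to the right and rows downward; lengths in m; the calibration is good to about 2 mm. A picture is of the moment at which its call begins. camera_info takes no time and is no camera call.
- bot.hand_in(): hands the job in; it is judged then, once.
Trained networks look in the newest picture that a camera, given by its name, has taken for a name from the list of things; names that differ only in an ending like _2 or _b are one class to them, and where a whole thing is asked for, a point or a joint stands for the part that bears it (a point fixed in the world has none). Each returns a list of dicts, best first, with "confidence" (0 to 1); they miss things now and then, are a little off and sometimes report something else, mostly with a low value. They report only what shows in the picture. A call takes as long as a camera call.
- bot.search_frame(camera, target): "box" ([left, top, right, bottom] in pixels, round what is visible of it).
- bot.landmark_of(camera, target): "at" ([column, row] in pixels: a listed point, or the origin of a listed thing).
The state is a dict: "time_s": time; "joints": joint angles; "qvel": joint speeds; "effort": joint torques, N m; "tcp_pos": TCP position; "ee_rot": TCP orientation; "wrist_force": force on the tool from outside, world axes, zero at the start; "torque": the same for the moment, N m; "width": finger opening in m; "finger_force": force on a finger pad.
Only numpy, scipy, OpenCV 4.12 (cv2) and the standard library are available. Lean on these libraries where they do the work, as an engineer would, in place of code of your own. Each camera call takes 0.05 s, during which the arm holds its last target. There are 200 camera calls.

### The job

One of the two grey bins already holds a flange block like the three on the tray; the other holds a round bush. Lift the tray by its black upright grip and tip it with its open lip close above the bin with the flange block, so that all three blocks slide in, then set the empty tray flat on the bench and let go. Do not pick up the blocks with the gripper, drop them from high up, move the bins, or disturb the can, carton and screwdriver.

Things in the scene. Friction and masses are not known exactly. Their poses are not given: they have to be found in the camera images.
- tray: loose aluminium sorter tray lying on the bench, 170 (x) x 124 mm (y), 0.3 kg: floor 4 mm, side walls 3 mm, rear wall 4 mm, all 30 mm tall, the front (+x) end open. A black upright grip plate, 12 mm thick (along x), 60 mm wide (y), stands at the middle of the rear wall, its top 85 mm above the bench. Origin: centre of the underside; x to the open end, z up
- tray_lip (a point): middle of the tray's open front edge, on the upper face of its floor: 85 mm ahead of the tray's origin and 4 mm up; axes as the tray's
- tray_grip (a point): the place to hold the tray: mid-thickness of the grip plate, 79 mm behind the tray's origin and 62 mm above its underside, 23 mm below the plate's top edge; axes as the tray's. Pinch across the plate's 12 mm, that is, fingers closing along the tray's x
- block1: a plain aluminium flange block: a base 60 (its x) x 30 (its y) x 12 mm with a round boss 27 mm across and 13 mm tall on its middle, 25 mm tall in all, 80 g; origin at the centre of its underside, z up when it stands on its base. At the start on the tray, on the tray's -y side, its length about along the tray
- block2: the same kind of block as block1, at the start in the middle of the tray's width
- block3: the same kind of block as block1, at the start on the tray's +y side. The nearest that any of the three starts to the grip plate is 35 mm. On the tray they start to slide somewhere between 25 and 40 degrees of tip, depending on the friction of the day
- bin_a: one of two identical loose open grey plastic bins: 150 x 150 mm outside, 60 mm tall, walls and floor 4 mm, about 0.6 kg, no lid; origin at the centre of its underside, x and y along its walls. It holds one part: see binned_block and binned_bush. Tray and bins stand left, middle and right in any order
- bin_b: one of two identical loose open grey plastic bins: 150 x 150 mm outside, 60 mm tall, walls and floor 4 mm, about 0.6 kg, no lid; origin at the centre of its underside, x and y along its walls. It holds one part: see binned_block and binned_bush. 
- binned_block: the flange block (same as block1) that already lies in one of the two bins, which differs from start to start: the three go to that bin
- binned_bush: a plain aluminium round bush standing in the other bin: flange 48 mm across and 8 mm thick, shaft 30 mm across, 60 mm tall in all; origin at the centre of its underside
- can: a small grey can, 54 mm across, 80 mm tall, beyond the work; origin at the centre of its underside; leave alone
- carton: a cardboard carton 120 x 90 x 45 mm, beyond the work; origin at the centre of its underside; leave alone
- screwdriver: a screwdriver 190 mm long lying beyond the work; leave alone

How it is judged:
On the way, in this order (a step that is already met when the one before it is completed fails the run):
1. the tray is tipped by more than 20 degrees with its lip within 120 mm (level distance) of the centre of the bin that holds the flange block ((((x of binned_block in the frame of bin_a between -0.073 and 0.073 m and y of binned_block in the frame of bin_a between -0.073 and 0.073 m and z of binned_block in the frame of bin_a between -0.005 and 0.07 m) and (x of binned_bush in the frame of bin_b between -0.073 and 0.073 m and y of binned_bush in the frame of bin_b between -0.073 and 0.073 m and z of binned_bush in the frame of bin_b between -0.005 and 0.07 m) and angle between tray's own z axis and vertical above 0.35 rad and horizontal distance between tray_lip and bin_a below 0.12 m) or ((x of binned_block in the frame of bin_b between -0.073 and 0.073 m and y of binned_block in the frame of bin_b between -0.073 and 0.073 m and z of binned_block in the frame of bin_b between -0.005 and 0.07 m) and (x of binned_bush in the frame of bin_a between -0.073 and 0.073 m and y of binned_bush in the frame of bin_a between -0.073 and 0.073 m and z of binned_bush in the frame of bin_a between -0.005 and 0.07 m) and angle between tray's own z axis and vertical above 0.35 rad and horizontal distance between tray_lip and bin_b below 0.12 m))), for 0.1 s.
2. all three blocks are in the bin that holds the flange block ((((x of binned_block in the frame of bin_a between -0.073 and 0.073 m and y of binned_block in the frame of bin_a between -0.073 and 0.073 m and z of binned_block in the frame of bin_a between -0.005 and 0.07 m) and (x of binned_bush in the frame of bin_b between -0.073 and 0.073 m and y of binned_bush in the frame of bin_b between -0.073 and 0.073 m and z of binned_bush in the frame of bin_b between -0.005 and 0.07 m) and (x of block1 in the frame of bin_a between -0.073 and 0.073 m and y of block1 in the frame of bin_a between -0.073 and 0.073 m and z of block1 in the frame of bin_a between -0.005 and 0.07 m) and (x of block2 in the frame of bin_a between -0.073 and 0.073 m and y of block2 in the frame of bin_a between -0.073 and 0.073 m and z of block2 in the frame of bin_a between -0.005 and 0.07 m) and (x of block3 in the frame of bin_a between -0.073 and 0.073 m and y of block3 in the frame of bin_a between -0.073 and 0.073 m and z of block3 in the frame of bin_a between -0.005 and 0.07 m)) or ((x of binned_block in the frame of bin_b between -0.073 and 0.073 m and y of binned_block in the frame of bin_b between -0.073 and 0.073 m and z of binned_block in the frame of bin_b between -0.005 and 0.07 m) and (x of binned_bush in the frame of bin_a between -0.073 and 0.073 m and y of binned_bush in the frame of bin_a between -0.073 and 0.073 m and z of binned_bush in the frame of bin_a between -0.005 and 0.07 m) and (x of block1 in the frame of bin_b between -0.073 and 0.073 m and y of block1 in the frame of bin_b between -0.073 and 0.073 m and z of block1 in the frame of bin_b between -0.005 and 0.07 m) and (x of block2 in the frame of bin_b between -0.073 and 0.073 m and y of block2 in the frame of bin_b between -0.073 and 0.073 m and z of block2 in the frame of bin_b between -0.005 and 0.07 m) and (x of block3 in the frame of bin_b between -0.073 and 0.073 m and y of block3 in the frame of bin_b between -0.073 and 0.073 m and z of block3 in the frame of bin_b between -0.005 and 0.07 m)))), for 0.2 s.
At the end, for the whole second after the job is handed in: the three blocks rest in the bin with the flange block (origins within 73 mm of its middle along each wall, under 70 mm above its underside), the bush is in the other bin, both bins are level, and the tray lies flat on the bench (within 10 mm and 0.1 rad) ((((x of binned_block in the frame of bin_a between -0.073 and 0.073 m and y of binned_block in the frame of bin_a between -0.073 and 0.073 m and z of binned_block in the frame of bin_a between -0.005 and 0.07 m) and (x of binned_bush in the frame of bin_b between -0.073 and 0.073 m and y of binned_bush in the frame of bin_b between -0.073 and 0.073 m and z of binned_bush in the frame of bin_b between -0.005 and 0.07 m) and (x of block1 in the frame of bin_a between -0.073 and 0.073 m and y of block1 in the frame of bin_a between -0.073 and 0.073 m and z of block1 in the frame of bin_a between -0.005 and 0.07 m) and (x of block2 in the frame of bin_a between -0.073 and 0.073 m and y of block2 in the frame of bin_a between -0.073 and 0.073 m and z of block2 in the frame of bin_a between -0.005 and 0.07 m) and (x of block3 in the frame of bin_a between -0.073 and 0.073 m and y of block3 in the frame of bin_a between -0.073 and 0.073 m and z of block3 in the frame of bin_a between -0.005 and 0.07 m)) or ((x of binned_block in the frame of bin_b between -0.073 and 0.073 m and y of binned_block in the frame of bin_b between -0.073 and 0.073 m and z of binned_block in the frame of bin_b between -0.005 and 0.07 m) and (x of binned_bush in the frame of bin_a between -0.073 and 0.073 m and y of binned_bush in the frame of bin_a between -0.073 and 0.073 m and z of binned_bush in the frame of bin_a between -0.005 and 0.07 m) and (x of block1 in the frame of bin_b between -0.073 and 0.073 m and y of block1 in the frame of bin_b between -0.073 and 0.073 m and z of block1 in the frame of bin_b between -0.005 and 0.07 m) and (x of block2 in the frame of bin_b between -0.073 and 0.073 m and y of block2 in the frame of bin_b between -0.073 and 0.073 m and z of block2 in the frame of bin_b between -0.005 and 0.07 m) and (x of block3 in the frame of bin_b between -0.073 and 0.073 m and y of block3 in the frame of bin_b between -0.073 and 0.073 m and z of block3 in the frame of bin_b between -0.005 and 0.07 m))) and height (world z) of tray between -0.005 and 0.01 m and angle between each of tray, bin_a, bin_b's own z axis and vertical below 0.1 rad and linear speed of tray below 0.03 m/s and linear speed of each of block1, block2, block3 below 0.05 m/s); the robot touches nothing.
It fails at once if a block on the tray is gripped or pushed by the fingers (over 8 N) (contact force between the fingers and block1 above 8 N or contact force between the fingers and block2 above 8 N or contact force between the fingers and block3 above 8 N).
It fails at once if a block falls from high up (faster than 2.2 m/s, a fall of about 25 cm) (linear speed of any of block1, block2, block3 above 2.2 m/s).
It fails at once if a bin is moved by more than 40 mm (distance of any of bin_a, bin_b from where it was at the start of the episode above 0.04 m).
It fails at once if the can, carton or screwdriver is moved by more than 40 mm (distance of any of can, carton, screwdriver from where it was at the start of the episode above 0.04 m).
It also fails if it takes over 61 s, if anything falls off the work surface, if the arm or the gripper's body presses on something with over 40 N, if the wrist force passes 120 N, or if a joint passes its speed limit or range.

## Working session

There is one attempt and no reset: what is moved stays moved. The work goes in short steps, Python scripts to look and compute and a tool call to move; the robot and the scene stay as the last step left them, time stands still between calls to the robot, and variables do not carry over. Pictures are saved under pics/ and viewed, at most 10 in all, crops included, and the job is handed in when it is done.

Besides the shell and the picture viewer there is one more tool, called after "Call:" in YAML: its name, and indented under it one key for each argument. jog_arm: Moves the arm, as the interface text tells. Its arguments: {"type":"object","properties":{"slide":{"type":"array"},"spin":{"type":"array"},"fingers":{"type":"number"},"grip_force":{"type":"number"}},"required":["slide","spin"]}

```bash
mkdir -p pics
cat > h.py <<'E'
from cell import bot
import numpy as np, cv2
def cam(n):
    c=bot.camera_info(n); f=240/np.tan(np.radians(c['fovy'])/2); return c,f
def up(n,px,depth=None,z=None):
    c,f=cam(n); R=np.array(c['R']);t=np.array(c['t'])
    r=np.array([(px[0]-c['cx'])/f,(px[1]-c['cy'])/f,1.])
    o=-R.T@t; d=R.T@r
    s=depth if depth is not None else (z-o[2])/d[2]
    return o+s*d
E
python3 - <<'E'
from h import *
o=bot.get_obs(); print(o)
for n in ('top','side'):
    p,d=bot.read_camera(n); cv2.imwrite(f'pics/{n}0.png',p[:,:,::-1]); np.save(f'{n}0.npy',d)
    c,f=cam(n); print(n,c,f)
    for k in ('tray','tray_lip','tray_grip','bin_a','binned_block','binned_bush','block1'):
        print(k,[(np.round(x['at']),round(x['confidence'],2)) for x in bot.landmark_of(n,k)][:5])
    print([(np.round(x['box']),round(x['confidence'],2)) for x in bot.search_frame(n,'tray')][:3])
E
```

```text
{'time_s': 0.0, 'joints': array([-1.30762516,  0.43521   ,  0.02496305,  1.57413085, -0.01160882,
        1.1339824 , -0.0751169 ]), 'qvel': array([ 0.0025457 , -0.00049753, -0.0009491 ,  0.0009422 ,  0.00097363,
       -0.00184167,  0.00174719]), 'effort': array([-1.03763716e-03, -6.67860174e+01,  9.84035097e-01, -3.14463723e+01,
       -6.06264593e-02,  4.28719819e-02,  1.78878272e-04]), 'tcp_pos': array([0.22339018, 0.58310548, 0.1990399 ]), 'ee_rot': array([ 1.81907947e-01,  9.83315245e-01, -7.88832005e-04, -7.90455023e-05]), 'wrist_force': array([-0.1161957 ,  0.58861178,  0.55872622]), 'torque': array([-0.02165006, -0.01031293,  0.02887286]), 'finger_force': 0.0, 'width': 0.09182435811598684}
top {'fovy': 44.23979548750217, 'cx': 326.64008027333307, 'cy': 244.82550533305346, 'R': array([[ 0.00968062, -0.99984774, -0.01451832],
       [-0.99527149, -0.00823097, -0.09678281],
       [ 0.09664858,  0.01538659, -0.99519963]]), 't': array([0.01360877, 0.5978718 , 1.34335266])} 590.4603870422247
tray [(array([460., 266.]), 0.97), (array([334., 175.]), 0.3)]
tray_lip [(array([475., 23
[... 375 characters left out ...]
fovy': 54.538715789628554, 'cx': 314.9676975951006, 'cy': 239.93360227547393, 'R': array([[ 0.96198042, -0.27277628, -0.01366625],
       [-0.21706832, -0.73323447, -0.64439782],
       [ 0.16575587,  0.6228646 , -0.7645683 ]]), 't': array([-0.5527179 ,  0.18395955,  1.03024439])} 465.6022766015333
tray [(array([341., 376.]), 0.88)]
tray_lip [(array([381., 385.]), 0.91)]
tray_grip [(array([303., 358.]), 0.82)]
bin_a [(array([291., 261.]), 0.88), (array([348., 192.]), 0.33)]
binned_block [(array([265., 201.]), 0.56)]
binned_bush [(array([299., 251.]), 0.59)]
block1 [(array([352., 363.]), 0.83), (array([352., 379.]), 0.76), (array([342., 394.]), 0.55)]
[(array([291., 335., 389., 418.]), 0.77)]
```

View pics/top0.png

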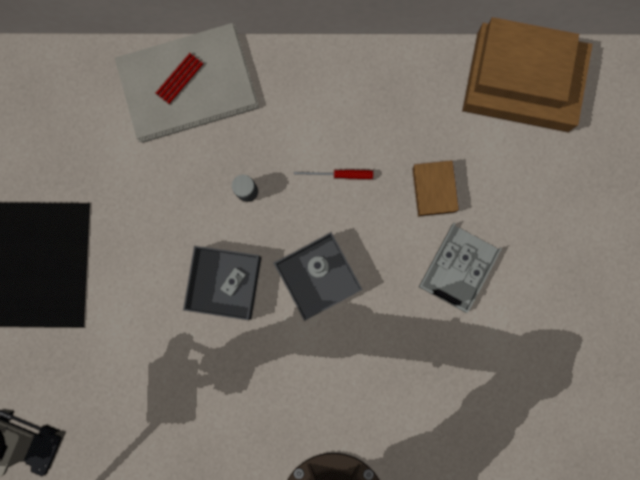

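View pics/side0.png

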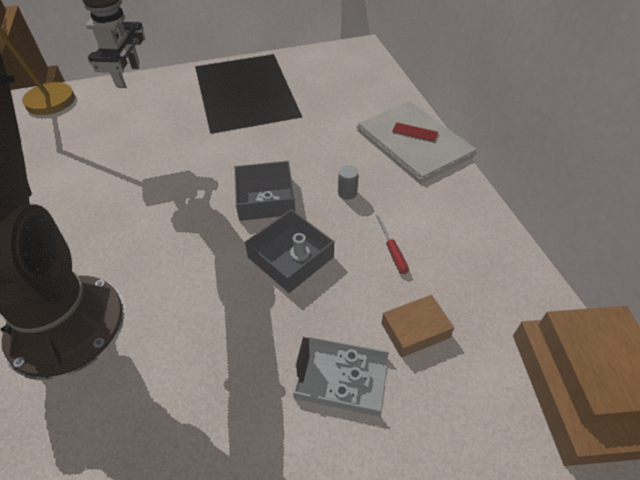

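Run:
```python
from h import *
for n,L in (('top',dict(tray=(460,266,0),lip=(475,235,.004),grip=(446,298,.062),bush_bin=(318,280,0),block_bin=(225,282,0),bblock=(232,280,.004),bush=(315,271,.004))),('side',dict(tray=(341,376,0),lip=(381,385,.004),grip=(303,358,.062),binbush=(291,261,0),bblock=(265,201,.004),bush=(299,251,.004)))):
    for k,v in L.items(): print(n,k,np.round(up(n,v[:2],z=v[2]),3))
d=np.load('top0.npy');c,f=cam('top');R=np.array(c['R']);t=np.array(c['t'])
v,u=np.mgrid[:480,:640]
P=np.stack([(u-c['cx'])/f*d,(v-c['cy'])/f*d,d],-1)
W=((P-t)@R)
np.save('W.npy',W)
def rect(m,lab):
    m=m&(d>0)
    n,l,s,_=cv2.connectedComponentsWithStats(m.astype(np.uint8))
    for i in range(1,n):
        if s[i,4]>60:
            q=W[l==i]; r=cv2.minAreaRect((q[:,:2]*1000).astype(np.float32)); print(lab,s[i,:],np.round(r[0]),np.round(r[1]),round(r[2],1),np.round(np.median(q[:,2]),3),q[:,2].max().round(3))
reg=(W[...,0]>.3)
rect(reg&(W[...,2]>.012)&(W[...,2]<.12),'all')
rect(reg&(W[...,2]>.07)&(W[...,2]<.1),'high')
```

```text
top tray [ 0.553 -0.296  0.   ]
top lip [ 0.626 -0.331  0.004]
top grip [ 0.477 -0.25   0.062]
top bush_bin [0.517 0.039 0.   ]
top block_bin [0.51  0.259 0.   ]
top bblock [0.515 0.242 0.004]
top bush [0.538 0.046 0.004]
side tray [ 0.548 -0.287  0.   ]
side lip [ 0.618 -0.329  0.004]
side grip [ 0.478 -0.257  0.062]
side binbush [0.521 0.027 0.   ]
side bblock [0.503 0.242 0.004]
side bush [0.547 0.048 0.004]
all [  462    17   131   114 11013] [1000. -450.] [263. 205.] 78.7 0.107 0.119
all [  114    23   144   119 10954] [992. 363.] [221. 302.] 17.1 0.024 0.043
all [ 412  160   47   57 2145] [ 734. -233.] [122.  91.] 6.5 0.044 0.054
all [303 169  71  11 478] [768.  -6.] [ 25. 165.] 0.9 0.022 0.032
all [232 174  26  28 546] [727. 209.] [52. 50.] 0.5 0.078 0.086
all [419 222  83  91 663] [ 549. -290.] [125. 171.] 61.7 0.03 0.092
all [273 232  89  89 714] [525.  39.] [150. 150.] 28.9 0.058 0.068
all [436 241  23  28 314] [ 578. -262.] [30. 61.] 60.8 0.018 0.036
all [ 183  245   78   75 1081] [508. 259.] [152. 150.] 82.0 0.053 0.068
all [452 244  23  28 322] [ 572. -300.] [30. 60.] 62.2 0.018 0.034
all [308 256  20  20 226] [550.  40.] [45. 42.] 72.0 0.062 0.07
all [464 259  22  28 318] [ 538. -326.] [31. 60.] 62.9 0.018 0.035
all [220 268  25  28 304] [512. 239.] [31. 60.] 57.2 0.018 0.036
high [475  21  91  86 607] [ 974. -389.] [259. 130.] 42.4 0.085 0.1
high [232 174  23  24 395] [727. 210.] [52. 49.] 2.5 0.079 0.086
high [435 288  27  18 165] [ 480. -252.] [59. 12.] 62.2 0.084 0.092
```

The tray is on the right in the top picture (460,266). The block bin is on the left (225,282) and the bush bin is in the middle (318,280). The side picture shows the same layout. Depth and networks agree: grip (480,-252) mm, tray yaw -28°, block bin (508,259) mm with walls at -8°.

The jog can only spin about tool z, so I can't tip the tool. Instead I'll pinch the grip plate across its 60 mm width, so the tray can swing about the pads. A hard grip should keep it level, and a softer grip should let it tip.

```bash
cat >> h.py <<'E'
from scipy.spatial.transform import Rotation as Ro
def go(x,y,z,ydeg):
    "mm TCP target; ydeg world heading of tool y (mod 180)"
    o=bot.get_obs(); R=Ro.from_quat(o['ee_rot']).as_matrix()
    a=np.degrees(np.arctan2(R[1,1],R[0,1])); s=-((ydeg-a+90)%180-90)
    print('t',round(o['time_s'],2),'tcp',np.round(o['tcp_pos']*1000,1),'yhead',round(a,1),'slide',np.round(R.T@(np.array([x,y,z])-o['tcp_pos']*1000),1),'spin',round(s,1),'zaxis',np.round(R[:,2],3))
E
python3 -c "
from h import *
go(480,-252,200,61.8)"
```

```text
t 0.9 tcp [223.6 583.7 199.9] yhead 69.0 slide [-5.384e+02 -6.886e+02 -2.000e-01] spin 7.2 zaxis [ 0.  0. -1.]
```

Call:
jog_arm:
  slide:
    - [-24, -31, 0]
    - [-24, -31, 0]
    - [-24, -31, 0]
    - [-24, -31, 0]
    - [-24, -31, 0]
    - [-24, -31, 0]
    - [-24, -31, 0]
    - [-24, -31, 0]
  spin: [0, 0, 0, 0, 0, 0, 0, 0]
  fingers: 1

```text
time_s: 1.57
tcp_pos: [0.3144, 0.2816, 0.2]
ee_rot: [0.182, 0.983, 0.0, 0.0]
wrist_force: [0.7, -0.7, 0.2]
width: 0.0919
finger_force: 0.0
```

Call:
jog_arm:
  slide:
    - [-24, -31, 0]
    - [-24, -31, 0]
    - [-24, -31, 0]
    - [-24, -31, 0]
    - [-24, -31, 0]
    - [-24, -31, 0]
    - [-24, -31, 0]
    - [0, 0, 0]
  spin: [0, 0, 0, 0, 0, 0, 0, 0]

```text
time_s: 2.23
tcp_pos: [0.3949, 0.014, 0.2005]
ee_rot: [0.186, 0.983, -0.0, 0.001]
wrist_force: [0.5, 0.1, 0.5]
width: 0.0918
finger_force: 0.0
```

```bash
python3 -c "
from h import *
go(480,-252,120,61.8)"
```

```text
t 2.23 tcp [394.9  14.  200.5] yhead 68.6 slide [-176.1 -216.5   81. ] spin 6.8 zaxis [ 0.002 -0.001 -1.   ]
```

Call:
jog_arm:
  slide:
    - [-24, -31, 0]
    - [-24, -31, 0]
    - [-24, -31, 0]
    - [-24, -31, 0]
    - [-24, -31, 0]
    - [-24, -31, 10]
    - [-24, -20, 20]
    - [0, 0, 0]
  spin: [0, 0, 0, 0, 0, 0, 0, 0]

```text
time_s: 2.9
tcp_pos: [0.4767, -0.2374, 0.167]
ee_rot: [0.184, 0.983, -0.002, -0.001]
wrist_force: [-0.6, 1.4, 0.5]
width: 0.0919
finger_force: 0.0
```

```bash
python3 -c "
from h import *
go(480,-252,120,61.8)"
```

```text
t 2.9 tcp [ 476.7 -237.4  167. ] yhead 68.7 slide [ -8.4 -12.2  47.1] spin 6.9 zaxis [-0.003 -0.003 -1.   ]
```

Call:
jog_arm:
  slide:
    - [0, 0, 0]
    - [-8, -12, 20]
    - [0, 0, 25]
    - [0, 0, 0]
  spin: [6.9, 0, 0, 0]

```text
time_s: 3.23
tcp_pos: [0.4759, -0.2451, 0.1215]
ee_rot: [0.241, 0.971, 0.0, -0.003]
wrist_force: [-1.2, 0.9, -1.0]
width: 0.0921
finger_force: 0.0
```

Run:
```python
from h import *
for n in ('top','side'):
    p,d=bot.read_camera(n); cv2.imwrite(f'pics/{n}1.png',p[:,:,::-1])
cv2.imwrite('pics/c1.png',cv2.resize(p[310:430,240:400,::-1],None,fx=4,fy=4))
go(480,-252,39,61.8)
```

```text
t 3.33 tcp [ 477.5 -245.6  124.7] yhead 62.1 slide [-5.4 -4.5 85.7] spin 0.3 zaxis [-0.002  0.001 -1.   ]
```

View pics/c1.png

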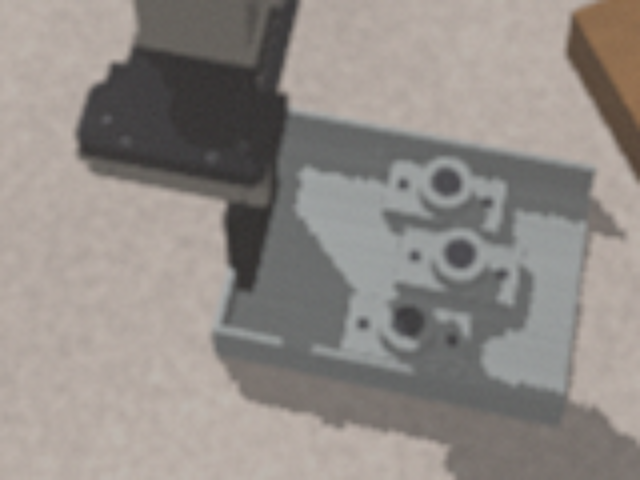

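The crop shows the gripper body over the upright plate (plate bottom near crop pixel (245,260)). The blocks are clear of it.

Call:
jog_arm:
  slide:
    - [-5, -5, 20]
    - [0, 0, 20]
    - [0, 0, 0]
    - [0, 0, 0]
  spin: [0, 0, 0, 0]

```text
time_s: 3.67
tcp_pos: [0.4802, -0.2525, 0.0857]
ee_rot: [0.241, 0.971, 0.0, -0.0]
wrist_force: [0.3, 0.0, 0.1]
width: 0.0919
finger_force: 0.0
```

```bash
python3 -c "
from h import *
go(480,-252,40,61.8)"
```

```text
t 3.67 tcp [ 480.2 -252.5   85.7] yhead 62.2 slide [ 0.4  0.3 45.7] spin 0.4 zaxis [-0.     0.001 -1.   ]
```

Call:
jog_arm:
  slide:
    - [0, 0, 15]
    - [0, 0, 15]
    - [0, 0, 15]
    - [0, 0, 0]
    - [0, 0, 0]
  spin: [0.4, 0, 0, 0, 0]

```text
time_s: 4.08
tcp_pos: [0.4807, -0.2529, 0.0411]
ee_rot: [0.244, 0.97, 0.0, 0.0]
wrist_force: [0.7, 0.5, 0.8]
width: 0.0919
finger_force: 0.0
```

Call:
jog_arm:
  slide:
    - [0, 0, 0]
    - [0, 0, 0]
    - [0, 0, 0]
    - [0, 0, 0]
    - [0, 0, 0]
    - [0, 0, 0]
    - [0, 0, 0]
  spin: [0, 0, 0, 0, 0, 0, 0]
  fingers: 0
  grip_force: 60

```text
time_s: 4.67
tcp_pos: [0.4803, -0.253, 0.0401]
ee_rot: [0.244, 0.97, 0.0, 0.0]
wrist_force: [-1.2, 2.1, 5.1]
width: 0.0593
finger_force: 60.0
```

Call:
jog_arm:
  slide:
    - [0, 0, 0]
    - [0, 0, -3]
    - [0, 0, -3]
    - [0, 0, -4]
    - [0, 0, 0]
    - [0, 0, 0]
  spin: [0, 0, 0, 0, 0, 0]

```text
time_s: 5.17
tcp_pos: [0.4799, -0.2527, 0.0498]
ee_rot: [0.244, 0.97, 0.0, -0.0]
wrist_force: [-0.6, -0.2, -7.2]
width: 0.0589
finger_force: 60.0
```

```bash
cat >> h.py <<'E'
def look(tag,box=(310,430,240,400),f=4):
    p,d=bot.read_camera('side'); a,b,c,e=box
    cv2.imwrite(f'pics/{tag}.png',cv2.resize(p[a:b,c:e,::-1],None,fx=f,fy=f))
    c,f=cam('side');R=np.array(c['R']);t=np.array(c['t'])
    v,u=np.mgrid[:480,:640]
    return (np.stack([(u-c['cx'])/f*d,(v-c['cy'])/f*d,d],-1)-t)@R,d,p
E
python3 - <<'E'
from h import *
W,d,p=look('c2')
for u,v in ((375,405),(380,385),(383,365),(330,345),(320,405),(292,392)): print(u,v,W[v,u].round(3))
for k in ('tray_lip','tray_grip'): print(k,[(np.round(x['at']),W[int(x['at'][1]),int(x['at'][0])].round(3)) for x in bot.landmark_of('side',k)][:2])
go(480,-252,240,61.8)
E
```

```text
375 405 [ 0.59  -0.366  0.013]
380 385 [ 0.615 -0.33   0.009]
383 365 [ 0.635 -0.293  0.01 ]
330 345 [ 0.544 -0.222  0.015]
320 405 [ 0.491 -0.332  0.001]
292 392 [ 0.443 -0.303  0.029]
tray_lip [(array([382., 385.]), array([ 0.618, -0.332,  0.012])), (array([414., 330.]), array([ 0.714, -0.25 ,  0.045]))]
tray_grip [(array([302., 352.]), array([ 0.468, -0.306,  0.187])), (array([417., 330.]), array([ 0.718, -0.254,  0.05 ]))]
t 5.32 tcp [ 479.9 -252.8   49.6] yhead 61.7 slide [   0.4    0.7 -190.4] spin -0.1 zaxis [-0.  0. -1.]
```

View pics/c2.png

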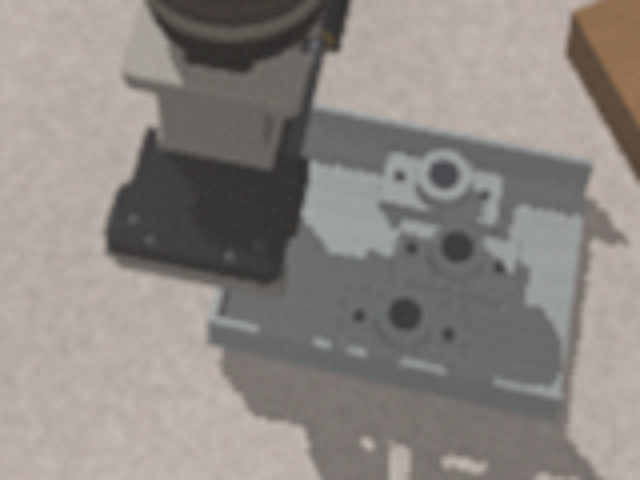

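The crop shows the tray off the bench and almost level: lip at about z=10–12 mm, with the full weight on the wrist. The hard grip holds it, so I'll lift further gently and check again.

Call:
jog_arm:
  slide:
    - [0, 0, -5]
    - [0, 0, -10]
    - [0, 0, -10]
    - [0, 0, -10]
    - [0, 0, -10]
    - [0, 0, -10]
    - [0, 0, -5]
    - [0, 0, 0]
  spin: [0, 0, 0, 0, 0, 0, 0, 0]

```text
time_s: 5.98
tcp_pos: [0.481, -0.2534, 0.1114]
ee_rot: [0.244, 0.97, -0.0, 0.001]
wrist_force: [0.5, -0.4, -5.9]
width: 0.0595
finger_force: 60.0
```

```bash
cat >> h.py <<'E'
def lip():
    W,d,p=look('tmp')
    r=bot.landmark_of('side','tray_lip'); o=bot.get_obs(); g=o['tcp_pos']+[0,0,.019]
    for x in r[:2]:
        u,v=np.round(x['at']).astype(int); q=np.median(W[v-1:v+2,u-3:u],axis=(0,1)); 
        dx=np.hypot(*(q-g)[:2]); dz=q[2]-g[2]
        print('lip',u,v,round(x['confidence'],2),q.round(3),'dx',dx.round(3),'dz',dz.round(3),'tilt',np.degrees(np.arctan2(-dz,dx)-np.arctan2(.055,.164)).round(1))
    return W
E
python3 - <<'E'
from h import *
lip()
go(480,-252,240,61.8)
E
```

```text
lip 387 371 0.74 [ 0.617 -0.331  0.073] dx 0.158 dz -0.056 tilt 0.9
t 6.08 tcp [ 480.2 -252.8  109.9] yhead 61.8 slide [   0.5    0.6 -130.1] spin -0.0 zaxis [ 0.  0. -1.]
```

Call:
jog_arm:
  slide:
    - [0, 0, -8]
    - [0, 0, -16]
    - [0, 0, -18]
    - [0, 0, -18]
    - [0, 0, -18]
    - [0, 0, -18]
    - [0, 0, -12]
    - [0, 0, -4]
  spin: [-1, -2, -3, -4, -4, -3, -2, -1]

```text
time_s: 6.75
tcp_pos: [0.4807, -0.2536, 0.2238]
ee_rot: [0.071, 0.997, -0.0, 0.001]
wrist_force: [0.9, -0.2, -5.2]
width: 0.0595
finger_force: 60.0
```

Run:
```python
from h import *
lip()
go(395,275,224,82)
```

```text
t 6.85 tcp [ 480.2 -253.1  222.2] yhead 81.7 slide [160.2 510.4  -1.9] spin -0.3 zaxis [ 0.001 -0.    -1.   ]
```

Call:
jog_arm:
  slide:
    - [2, 6, 0]
    - [4, 12, 0]
    - [6, 18, 0]
    - [7, 24, 0]
    - [8, 26, 0]
    - [8, 26, 0]
    - [8, 26, 0]
    - [8, 26, 0]
  spin: [0, 0, 0, 0, 0, 0, 0, 0]

```text
time_s: 7.52
tcp_pos: [0.4517, -0.0816, 0.2206]
ee_rot: [0.072, 0.997, -0.0, -0.001]
wrist_force: [0.8, 0.9, -6.2]
width: 0.0588
finger_force: 60.0
```

Call:
jog_arm:
  slide:
    - [8, 26, 0]
    - [8, 26, 0]
    - [8, 26, 0]
    - [8, 26, 0]
    - [8, 26, 0]
    - [8, 26, 0]
    - [8, 26, 0]
    - [8, 26, 0]
  spin: [0, 0, 0, 0, 0, 0, 0, 0]

```text
time_s: 8.18
tcp_pos: [0.4182, 0.133, 0.2207]
ee_rot: [0.072, 0.997, -0.0, -0.001]
wrist_force: [0.5, -0.3, -6.2]
width: 0.0589
finger_force: 60.0
```

Call:
jog_arm:
  slide:
    - [8, 24, 0]
    - [7, 22, 0]
    - [5, 16, 0]
    - [4, 12, 0]
    - [2, 6, 0]
    - [1, 3, 0]
    - [0, 0, 0]
  spin: [0, 0, 0, 0, 0, 0, 0]

```text
time_s: 8.77
tcp_pos: [0.4044, 0.2177, 0.2212]
ee_rot: [0.072, 0.997, -0.0, -0.0]
wrist_force: [-0.0, 0.3, -6.8]
width: 0.0594
finger_force: 60.0
```

Run:
```python
from h import *
lip()
go(395,275,220,82)
p,d=bot.read_camera('side');cv2.imwrite('pics/s3.png',cv2.resize(p[60:300,140:440,::-1],None,fx=2.5,fy=2.5))
```

```text
lip 289 158 0.95 [0.603 0.399 0.003] dx 0.269 dz -0.238 tilt 22.9
lip 258 162 0.43 [0.485 0.164 0.209] dx 0.096 dz -0.032 tilt -0.4
t 8.87 tcp [405.  216.7 221.5] yhead 81.7 slide [18.3 56.2  1.5] spin -0.3 zaxis [-0.    -0.001 -1.   ]
```

View pics/s3.png

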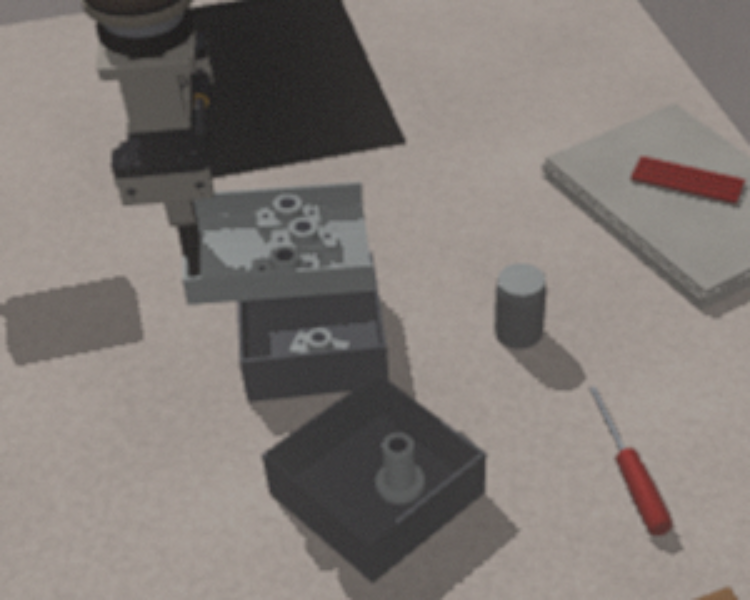

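The picture shows the tray level at crop (285,245) with all three blocks on it, short of the block bin in y. The last shift remains.

Call:
jog_arm:
  slide:
    - [2, 6, 0]
    - [4, 12, 0]
    - [5, 15, 0]
    - [4, 13, 0]
    - [3, 8, 1]
    - [0, 2, 0]
    - [0, 0, 0]
    - [0, 0, 0]
  spin: [0, 0, 0, 0, -0.3, 0, 0, 0]

```text
time_s: 9.58
tcp_pos: [0.3953, 0.2752, 0.2207]
ee_rot: [0.07, 0.998, -0.0, -0.0]
wrist_force: [0.1, 0.0, -6.8]
width: 0.0593
finger_force: 60.0
```

Run:
```python
from h import *
go(395,275,220,82)
```

```text
t 9.58 tcp [395.3 275.2 220.7] yhead 82.0 slide [ 0.3 -0.2  0.7] spin 0.0 zaxis [-0.    -0.001 -1.   ]
```

Call:
jog_arm:
  slide:
    - [0, 0, 0]
    - [0, 0, 0]
    - [0, 0, 0]
    - [0, 0, 0]
  spin: [0, 0, 0, 0]
  grip_force: 35

```text
time_s: 9.92
tcp_pos: [0.3952, 0.2754, 0.2208]
ee_rot: [0.07, 0.998, -0.0, -0.0]
wrist_force: [-0.3, -0.2, -6.9]
width: 0.0597
finger_force: 35.0
```

```bash
cat >> h.py <<'E'
def tilt():
    "fit tray side-wall/lip cloud: points ahead of grip in tray frame (x fwd, z up from pivot)"
    W,d,p=look('tmp'); o=bot.get_obs(); R=Ro.from_quat(o['ee_rot']).as_matrix()
    a=np.arctan2(R[1,1],R[0,1])-np.pi/2; g=o['tcp_pos']+[0,0,.019]
    D=W-g; x=D[...,0]*np.cos(a)+D[...,1]*np.sin(a); y=-D[...,0]*np.sin(a)+D[...,1]*np.cos(a); z=D[...,2]
    m=(d>0)&(abs(y)<.055)&(x>.03)&(x<.18)&(W[...,2]>.07)&(z<.02)
    print('torque',o['torque'].round(2),'F',o['wrist_force'].round(1),'n',m.sum())
    for lo in np.arange(.03,.18,.025):
        k=m&(x>=lo)&(x<lo+.025)
        if k.sum()>5: print(lo.round(3),np.round(np.percentile(z[k],[10,50,90]),3),k.sum())
E
python3 -c "
from h import *
tilt()"
```

```text
torque [ 0.06  0.4  -0.01] F [-0.8  1.2 -6.6] n 932
0.03 [-0.073 -0.065 -0.056] 238
0.055 [-0.075 -0.061 -0.056] 298
0.08 [-0.098 -0.086 -0.067] 230
0.105 [-0.105 -0.102 -0.099] 166
```

```bash
python3 -c "
from h import *
W,d,p=look('s4',(60,260,160,360),3)
o=bot.get_obs();print(o['torque'].round(2))"
```

```text
[ 0.01  0.22 -0.01]
```

View pics/s4.png

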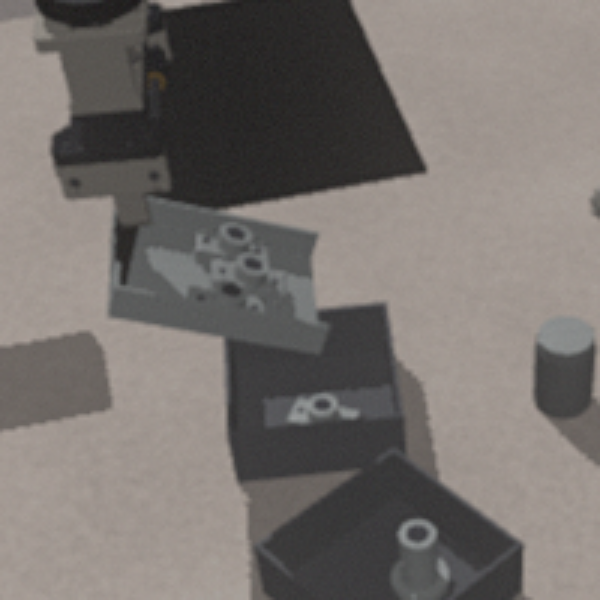

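The tray is tipping under control, about 20–25° now. Lip is at crop (310,300), above the block bin, and the blocks are still on it. I'll keep letting it tip.

Call:
jog_arm:
  slide:
    - [0, 0, 0]
    - [0, 0, 0]
    - [0, 0, 0]
    - [0, 0, 0]
  spin: [0, 0, 0, 0]
  grip_force: 28

```text
time_s: 10.35
tcp_pos: [0.3952, 0.2758, 0.2209]
ee_rot: [0.069, 0.998, 0.0, 0.0]
wrist_force: [-0.2, 0.1, -6.5]
width: 0.0594
finger_force: 28.0
```

```bash
python3 -c "
from h import *
tilt()
look('s5',(60,260,160,360),3)
for k in ('block1','tray_lip'):print([(np.round(x['at']),round(x['confidence'],2)) for x in bot.landmark_of('side',k)])
o=bot.get_obs();print(o['torque'].round(2))"
```

```text
torque [ 0.02  0.2  -0.04] F [-0.2  0.6 -6.7] n 911
0.03 [-0.074 -0.064 -0.055] 238
0.055 [-0.078 -0.063 -0.057] 295
0.08 [-0.1   -0.09  -0.076] 226
0.105 [-0.107 -0.104 -0.101] 152
[(array([236., 148.]), 0.79), (array([235., 164.]), 0.53)]
[(array([265., 163.]), 0.67)]
[ 0.06  0.18 -0.02]
```

View pics/s5.png

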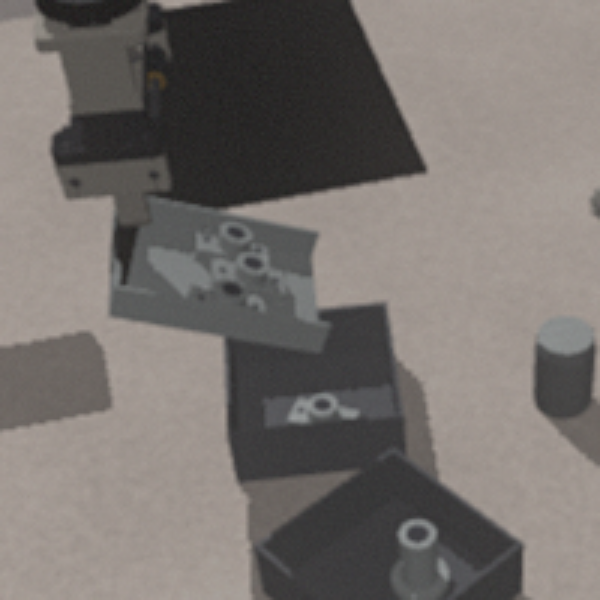

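It is holding at about 22° with the blocks in place, so I'll loosen further.

Call:
jog_arm:
  slide:
    - [0, 0, 0]
    - [0, 0, 0]
    - [0, 0, 0]
    - [0, 0, 0]
  spin: [0, 0, 0, 0]
  grip_force: 20

```text
time_s: 10.88
tcp_pos: [0.3951, 0.2757, 0.2208]
ee_rot: [0.069, 0.998, -0.0, -0.0]
wrist_force: [-1.1, 0.6, -6.6]
width: 0.06
finger_force: 20.0
```

```bash
python3 -c "
from h import *
tilt()
for k in ('block1','tray_lip'):print([(np.round(x['at']),round(x['confidence'],2)) for x in bot.landmark_of('side',k)])"
```

```text
torque [ 0.06  0.27 -0.02] F [-0.5  0.1 -5.6] n 571
0.03 [-0.099 -0.081 -0.07 ] 309
0.055 [-0.133 -0.124 -0.101] 225
0.08 [-0.139 -0.137 -0.134] 37
[(array([227., 162.]), 0.63), (array([222., 169.]), 0.52), (array([223., 148.]), 0.51)]
[(array([251., 173.]), 0.81)]
```

Call:
jog_arm:
  slide:
    - [0, 0, 0]
    - [0, 0, 0]
    - [0, 0, 0]
  spin: [0, 0, 0]
  grip_force: 16

```text
time_s: 11.28
tcp_pos: [0.3952, 0.2757, 0.2209]
ee_rot: [0.069, 0.998, 0.0, 0.0]
wrist_force: [-0.9, 0.7, -5.7]
width: 0.0595
finger_force: 16.0
```

```bash
python3 -c "
from h import *
tilt()
look('s6',(60,260,160,360),3)
for k in ('block1','tray_lip'):print([(np.round(x['at']),round(x['confidence'],2)) for x in bot.landmark_of('side',k)])"
```

```text
torque [-0.01  0.03  0.04] F [ 1.7 -0.4 -5.5] n 604
0.03 [-0.103 -0.096 -0.088] 235
0.055 [-0.119 -0.101 -0.09 ] 291
0.08 [-0.135 -0.127 -0.108] 78
[(array([240., 159.]), 0.7), (array([243., 170.]), 0.55), (array([239., 176.]), 0.42)]
[]
```

View pics/s6.png

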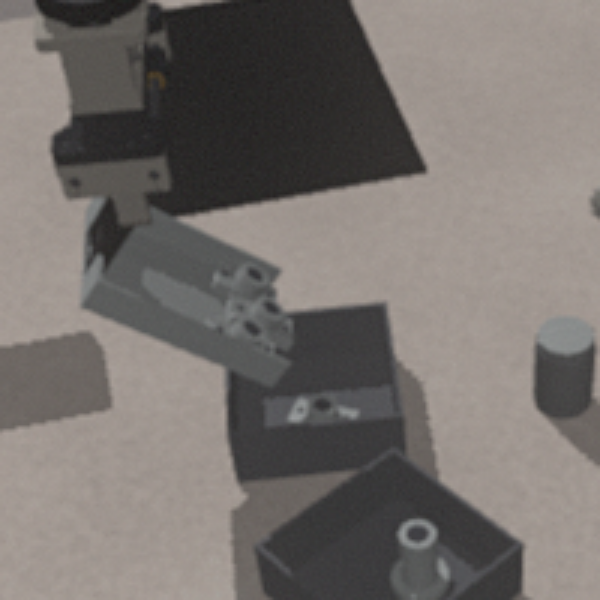

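The tray is at about 45°, with the blocks bunched at the lip near crop (255,305) and sliding out over the bin. I'll let it run.

Call:
jog_arm:
  slide:
    - [0, 0, 0]
    - [0, 0, 0]
    - [0, 0, 0]
    - [0, 0, 0]
    - [0, 0, 0]
    - [0, 0, 0]
  spin: [0, 0, 0, 0, 0, 0]

```text
time_s: 11.98
tcp_pos: [0.3952, 0.2757, 0.2208]
ee_rot: [0.069, 0.998, 0.0, 0.0]
wrist_force: [-0.2, 0.3, -4.3]
width: 0.0598
finger_force: 16.0
```

```bash
python3 -c "
from h import *
tilt()
W,d,p=look('s7',(60,260,160,360),3)
for k in ('block1','tray_lip'):print([(np.round(x['at']),round(x['confidence'],2),W[int(x['at'][1]),int(x['at'][0])].round(3)) for x in bot.landmark_of('side',k)])"
```

```text
torque [-0.03 -0.05  0.03] F [ 0.2 -0.  -4.2] n 337
0.03 [-0.13  -0.122 -0.113] 209
0.055 [-0.145 -0.139 -0.133] 127
[(array([253., 187.]), 0.58, array([0.481, 0.285, 0.027])), (array([273., 177.]), 0.48, array([0.54 , 0.3  , 0.035])), (array([256., 197.]), 0.38, array([0.479, 0.264, 0.005]))]
[(array([246., 175.]), 0.93, array([0.462, 0.257, 0.096]))]
```

View pics/s7.png

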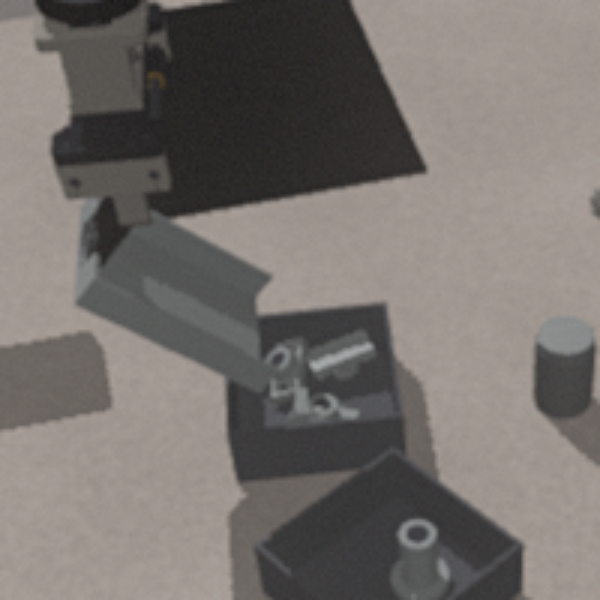

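The tray is empty and all three blocks lie in the block bin with the binned one, around crop (320,375). Wrist weight dropped to the tray's own. Next I'll lift clear and carry the tray back.

Call:
jog_arm:
  slide:
    - [0, 0, -5]
    - [0, 0, -15]
    - [0, 0, -15]
    - [0, 0, -10]
    - [0, -5, 0]
    - [-2, -10, 0]
    - [-4, -18, 0]
    - [-6, -25, 0]
  spin: [0, 0, 0, 0, 0, 0, 0, 0]
  grip_force: 35

```text
time_s: 12.85
tcp_pos: [0.3982, 0.2163, 0.2648]
ee_rot: [0.068, 0.998, -0.0, -0.001]
wrist_force: [0.5, -0.5, -3.5]
width: 0.0595
finger_force: 35.0
```

Call:
jog_arm:
  slide:
    - [-6, -30, 0]
    - [-6, -30, 0]
    - [-6, -30, 0]
    - [-6, -30, 0]
    - [-6, -30, 0]
    - [-6, -30, 0]
    - [-6, -30, 0]
    - [-6, -30, 0]
  spin: [0, 0, 0, 0, 0, 0, 0, 0]

```text
time_s: 13.52
tcp_pos: [0.4119, -0.0301, 0.265]
ee_rot: [0.07, 0.998, 0.0, -0.001]
wrist_force: [1.3, -0.2, -4.0]
width: 0.0596
finger_force: 35.0
```

Call:
jog_arm:
  slide:
    - [-6, -30, 0]
    - [-6, -30, 0]
    - [-6, -30, 0]
    - [-6, -30, 0]
    - [-5, -25, 0]
    - [-3, -15, 0]
    - [-1, -5, 0]
    - [0, 0, 0]
  spin: [0, 0, 0, 0, 0, 0, 0, 0]

```text
time_s: 14.18
tcp_pos: [0.4219, -0.1972, 0.2651]
ee_rot: [0.071, 0.997, -0.0, -0.001]
wrist_force: [-0.3, 0.5, -3.7]
width: 0.0594
finger_force: 35.0
```

```bash
python3 -c "
from h import *
go(430,-230,200,82)
tilt();lip()"
```

```text
t 14.18 tcp [ 421.9 -197.2  265.1] yhead 81.8 slide [-12.8 -31.3  65.1] spin -0.2 zaxis [-0.001 -0.    -1.   ]
torque [ 0.06  0.03 -0.  ] F [ 0.1  0.7 -3.6] n 950
0.03 [-0.129 -0.121 -0.111] 590
0.055 [-0.144 -0.139 -0.133] 360
lip 302 314 0.78 [ 0.488 -0.207  0.141] dx 0.067 dz -0.143 tilt 46.4
lip 414 326 0.36 [ 0.714 -0.244  0.047] dx 0.295 dz -0.238 tilt 20.3
```

Call:
jog_arm:
  slide:
    - [-12, -31, 10]
    - [0, 0, 25]
    - [0, 0, 25]
    - [0, 0, 25]
    - [0, 0, 20]
    - [0, 0, 10]
    - [0, 0, 10]
    - [0, 0, 0]
  spin: [0, 0, 0, 0, 0, 0, 0, 0]

```text
time_s: 15.0
tcp_pos: [0.4304, -0.2269, 0.1397]
ee_rot: [0.069, 0.998, 0.0, -0.001]
wrist_force: [-1.2, 0.7, -3.5]
width: 0.0597
finger_force: 35.0
```

Call:
jog_arm:
  slide:
    - [0, 0, 0]
    - [0, 0, 5]
    - [0, 0, 8]
    - [0, 0, 8]
    - [0, 0, 8]
    - [0, 0, 8]
    - [0, 0, 8]
    - [0, 0, 0]
  spin: [0, 0, 0, 0, 0, 0, 0, 0]
  grip_force: 15

```text
time_s: 15.67
tcp_pos: [0.4307, -0.2279, 0.095]
ee_rot: [0.069, 0.998, 0.0, -0.0]
wrist_force: [-0.4, -0.5, 0.2]
width: 0.0378
finger_force: 0.0
```

```bash
python3 -c "
from h import *
go(430,-230,42,82)
lip()"
```

```text
t 15.67 tcp [ 430.7 -227.9   95. ] yhead 82.0 slide [ 0.4 -2.2 53. ] spin 0.0 zaxis [-0.  0. -1.]
lip 314 360 0.73 [ 0.5   -0.239  0.006] dx 0.07 dz -0.109 tilt 38.8
```

The fingers slipped off the plate, so I'll check where the tray lies using top depth.

Run:
```python
from h import *
W,d,p=look('s8',(300,440,220,400),4)
def rect(W,d,m,lab):
    m=m&(d>0)&(W[...,0]>.3)&(W[...,0]<.66)
    n,l,s,_=cv2.connectedComponentsWithStats(m.astype(np.uint8))
    for i in range(1,n):
        if s[i,4]>60:
            q=W[l==i]; r=cv2.minAreaRect((q[:,:2]*1000).astype(np.float32)); print(lab,s[i],np.round(r[0]),np.round(r[1]),round(r[2],1),np.percentile(q[:,2],[5,50,95]).round(3))
b=(W[...,1]<-.1)
rect(W,d,b&(W[...,2]>.012)&(W[...,2]<.3),'side')
pt,dt=bot.read_camera('top');c,f=cam('top');R=np.array(c['R']);t=np.array(c['t'])
v,u=np.mgrid[:480,:640]
V=(np.stack([(u-c['cx'])/f*dt,(v-c['cy'])/f*dt,dt],-1)-t)@R
rect(V,dt,(V[...,2]>.012)&(V[...,2]<.1),'top')
for k in ('tray','tray_lip','tray_grip'): print(k,[(np.round(x['at']),round(x['confidence'],2)) for x in bot.landmark_of('side',k)])
```

```text
side [ 224  283   93  116 4251] [ 415. -242.] [159. 169.] 82.0 [0.019 0.232 0.293]
top [273 232  89  89 716] [525.  39.] [150. 150.] 28.9 [0.019 0.058 0.064]
top [ 183  245   78   75 2257] [508. 259.] [152. 150.] 81.9 [0.015 0.034 0.063]
top [308 257  20  20 226] [549.  41.] [46. 43.] 74.5 [0.012 0.061 0.067]
top [401 333  29  29 176] [ 357. -174.] [71. 43.] 47.5 [0.016 0.034 0.088]
tray []
tray_lip [(array([311., 361.]), 0.89)]
tray_grip [(array([230., 356.]), 0.77)]
```

View pics/s8.png

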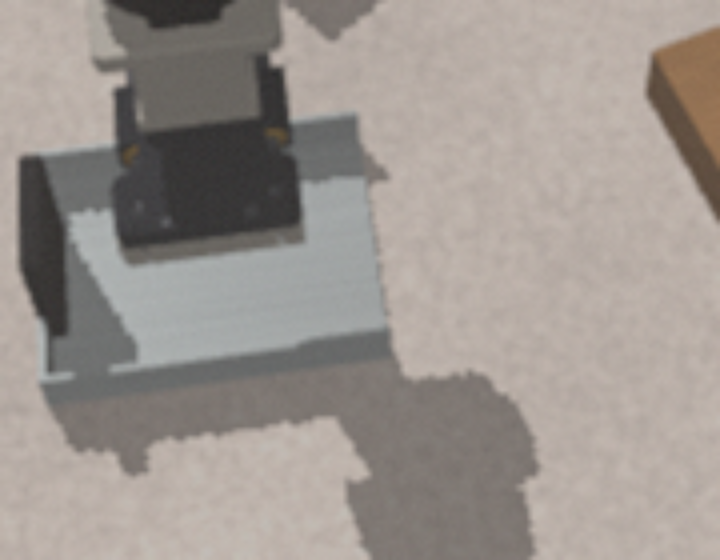

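The tray lies flat on the bench: its grip plate slipped out and it settled level (plate at crop (40,240), lip at crop (375,250)). The gripper is free above it and the bins have not moved. I'll retreat upward and verify.

Call:
jog_arm:
  slide:
    - [0, 0, -15]
    - [0, 0, -20]
    - [0, 0, -25]
    - [0, 0, -25]
    - [0, 0, -20]
    - [0, 0, -10]
    - [0, 0, 0]
    - [0, 0, 0]
  spin: [0, 0, 0, 0, 0, 0, 0, 0]

```text
time_s: 16.68
tcp_pos: [0.4309, -0.2278, 0.2105]
ee_rot: [0.069, 0.998, 0.0, 0.0]
wrist_force: [-0.9, 0.6, -1.5]
width: 0.0004
finger_force: 0.0
```

Run:
```python
from h import *
W,d,p=look('s9')
A=bot.landmark_of('side','tray_lip')[:1]
for x in A: u,v=np.round(x['at']).astype(int);print('lip',u,v,W[v,u-3].round(3))
for u,v in ((305,345),(300,375),(260,360),(285,390)): print(u,v,W[v,u].round(3))
pt,dt=bot.read_camera('top')
B=bot.landmark_of('top','block1')
print([(np.round(up('top',x['at'],z=.015),3),round(x['confidence'],2)) for x in B])
c,f=cam('top');R=np.array(c['R']);t=np.array(c['t'])
v,u=np.mgrid[:480,:640]
V=(np.stack([(u-c['cx'])/f*dt,(v-c['cy'])/f*dt,dt],-1)-t)@R
a=np.radians(-8);X=(V[...,:2]-[.508,.259]);x=X[...,0]*np.cos(a)+X[...,1]*np.sin(a);y=-X[...,0]*np.sin(a)+X[...,1]*np.cos(a)
m=(abs(x)<.066)&(abs(y)<.066)&(V[...,2]>.012); print('above floor area mm2',m.sum()*(1.27/f*1000)**2, V[...,2][m].max())
print(bot.get_obs()['wrist_force'].round(1),bot.get_obs()['tcp_pos'])
```

```text
lip 313 360 [ 0.496 -0.238  0.005]
305 345 [ 0.495 -0.202  0.004]
300 375 [ 0.468 -0.264  0.006]
260 360 [ 0.397 -0.209  0.004]
285 390 [ 0.432 -0.29   0.015]
[(array([0.543, 0.306, 0.015]), 0.93), (array([0.481, 0.217, 0.015]), 0.7), (array([0.498, 0.308, 0.015]), 0.62)]
above floor area mm2 5421.925175402129 0.07125294945041627
[0.1 0.3 0.5] [ 0.430065   -0.2276653   0.20963066]
```

```bash
python3 -c "
from cell import bot
print(bot.hand_in())"
```

```text
the job is handed in; nothing more can be done
None
```

The job is handed in: all three blocks slid from the tipped tray into the bin with the flange block, and the empty tray lies flat on the bench with the arm clear; it slipped out of the grip near the bench as I lowered it, rather than being released on purpose, and the hand-in returned no verdict.

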